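# Everything back on its own coaster

### The job

The four condiments have been put back on the wrong coasters. Put each on the middle of its own coaster, standing upright: the pepper mill on the large round one, the salt shaker on the small round one, the tin on the square one and the spice jar on the oblong one. Every coaster is taken, so set things aside on the bare worktop as needed; tip nothing over and leave the cup and the timer where they are.

Things in the scene. Friction and masses are not known exactly. Their poses are not given: they have to be found in the camera images.
- pepper_mill: Tall dark-brown turned wooden pepper mill with a small metal knob on top, 170 mm high, 58 mm across at the widest. The head, 123 to 159 mm above its foot, is about 49 mm across and does not turn; the small knob above it is 12 mm across. About 0.18 kg. Origin: centre of its underside; z up. At the start it stands on a coaster that is not its own.
- salt_shaker: Salt shaker: small clear glass body, round grey top with holes. 90 mm high; 44 mm across up to 66 mm above its foot, narrowing to 34 mm at the top. About 0.1 kg. Origin: centre of its underside; z up. At the start it stands on a coaster that is not its own.
- tin: Closed round food tin, shiny metal ends and a printed blue and yellow label, 57 mm across, 72 mm high, straight sides. About 0.18 kg. Origin: centre of its underside; z up. At the start it stands on a coaster that is not its own.
- spice_jar: Slim round spice jar with a black lid, 41 mm across, 105 mm high, straight sides. About 0.11 kg. Origin: centre of its underside; z up. At the start it stands on a coaster that is not its own.
- coaster_large_round: The large round coaster, 126 mm across. Flat, dark wood with a cork pad, 8 mm thick, fixed to the worktop. Origin: centre of its underside; z up. The pepper mill's own place.
- coaster_small_round: The small round coaster, 84 mm across. Flat, dark wood with a cork pad, 8 mm thick, fixed to the worktop. Origin: centre of its underside; z up. The salt shaker's own place.
- coaster_square: The square coaster, 100 x 100 mm. Flat, dark wood with a cork pad, 8 mm thick, fixed to the worktop. Origin: centre of its underside; z up. The tin's own place.
- coaster_oblong: The oblong coaster, 80 mm along its x by 140 mm along its y. Flat, dark wood with a cork pad, 8 mm thick, fixed to the worktop. Origin: centre of its underside; z up. The spice jar's own place.
- cup: Bystander, not to be moved: small white cup with a handle, 62 mm across, 85 mm with the handle (which points to its -y), 52 mm high, loose. Origin at the middle of its underside's outline, handle included. Apart from this cup and the coasters the worktop is bare for 0.36 < x < 0.50, |y| < 0.35, so that a thing can be put down there for a while.
- timer: Bystander, not to be moved: red round kitchen timer, 67 mm across, 59 mm high, loose, behind the coasters. (To the left of it, round x = 0.75, y = 0.2, tall utensils stand in a crock: keep the gripper clear of them.) Origin: centre of its underside.
Things that resemble listed ones, but are neither listed nor needed, are in the scene too. Leave any purple or turquoise look-alike of the salt_shaker alone.

How it is judged:
At the end, for the whole second after the job is handed in: Pepper mill on the large round, salt shaker on the small round, tin on the square and spice jar on the oblong coaster: each within 15 mm of its coaster's centre, standing on the coaster, upright within 0.1 rad and at rest; cup and timer within 20 mm of where they were (horizontal distance between pepper_mill and coaster_large_round below 0.015 m and z of pepper_mill in the frame of coaster_large_round between 0.003 and 0.015 m and angle between each of pepper_mill, salt_shaker, tin, spice_jar's own z axis and vertical below 0.1 rad and linear speed of each of pepper_mill, salt_shaker, tin, spice_jar below 0.02 m/s and horizontal distance between salt_shaker and coaster_small_round below 0.015 m and z of salt_shaker in the frame of coaster_small_round between 0.003 and 0.015 m and horizontal distance between tin and coaster_square below 0.015 m and z of tin in the frame of coaster_square between 0.003 and 0.015 m and horizontal distance between spice_jar and coaster_oblong below 0.015 m and z of spice_jar in the frame of coaster_oblong between 0.003 and 0.015 m and distance of each of cup, timer from where it was at the start of the episode below 0.02 m); the robot touches nothing.
It fails at once if one of the four things is tipped over (more than 0.6 rad) (angle between any of pepper_mill, salt_shaker, tin, spice_jar's own z axis and vertical above 0.6 rad).
It fails at once if the cup or the timer is moved by more than 20 mm (distance of any of cup, timer from where it was at the start of the episode above 0.02 m).
It also fails if it takes over 109 s, if anything falls off the work surface, if the arm or the gripper's body presses on something with over 40 N, if the wrist force passes 120 N, or if a joint passes its speed limit or range.

### The arm

A 7-joint arm with a two-finger parallel gripper is mounted at the origin on a cart in front of the work surface, level with it; the furniture and walls round the work are solid. World frame = base frame: x ahead of the robot, y to its left, z up, the work surface at z = 0. Lengths are in m, angles in rad, forces in N, time in s.
With the tool pointing down it reaches from about 0.4 to 0.9 m from the base axis. Payload 5.6 kg.
Tool frame: the origin (TCP) lies between the finger pads; the fingertips stand 25 mm ahead of it and the grasp point (between the pads) lies 6 mm ahead of it; z points along the fingers, y is the line along which they close (so a half turn about z gives the same grasp; the last joint's range is limited). The gripper opens to 92 mm and grips with 3 to 60 N. Pads are 20 mm wide; open, the fingers measure 128 mm over their backs; the gripper's body (75 mm by 189 mm) begins 69 mm behind the grasp point.
Start: joints at [-1.257, 0.468, -0.012, 1.603, 0.006, 1.071, -0.056], TCP at [0.227, 0.609, 0.24] pointing down, gripper open.
Joint ranges: [-2.53, 2.53], [-0.31, 2.02], [-1.57, 1.55], [0.28, 2.44], [-1.29, 4.43], [0.15, 1.84], [-2.92, 2.92]. Speed limits (rad/s): [2.57, 2.57, 3.14, 3.14, 3.14, 3.14, 3.14].

### API

Orientations are given as a unit quaternion [w, x, y, z].
In Python, from bench import * gives the robot as it stands.
- The arm moves only by the shell command python3 -m pendant 'ROWS'. ROWS is JSON, a list of rows, each a list of 7 numbers: the closure, from -1 (fully open) to 1 (shut), then the shift along the world's x, y, z in m, then the turn, a rotation vector about the world's x, y, z in degrees. In form: [[fingers, x, y, z, rx, ry, rz], ...]. A call has 1 to 10 rows; each row is the pose to reach, as a shift and turn from the pose commanded when the call began; what a row does not reach only later rows make up. A row lasts 1/12 s, in which the tool goes at most 41.7 mm and 7.16 degrees, less where a joint would pass 70% of its speed; a pose out of reach is approached as far as the arm can. A call with a gripper value outside its range is refused whole. The fingers move at their own pace and stop on an object; the grip force is fixed at half the most. Time passes only in rows, so rows that repeat a pose let the fingers close. It gives the time, the measured TCP pose, the force, the opening and the grip force at its end, in the units of the state.
- get_obs(): the state, without advancing time (a new reading comes with each control period).
- grab_frame(name): name is "scene" or "top" or "wrist"; returns the picture (480x640x3 uint8, red, green, blue); there is no depth.
- camera_params(name): a dict with "intrinsics" (3x3 intrinsics, pixels), "dist_coeffs" ([k1, k2, p1, p2, k3] as OpenCV has them; the pictures are not rectified), "eye" and "rotation" of the camera in the world. Camera axes: x right, y down, z forward; pixel columns grow to the right and rows downward; lengths in m; the calibration is good to about 2 mm. A picture is of the moment at which its call begins: read the wrist's pose just before it. camera_params takes no time and is no camera call; for the wrist camera it gives the pose at the moment of the call.
- sign_off(): hands the job in; it is judged then, once.
The state is a dict: "clock": time; "joint_pos": joint angles; "joint_velocities": joint speeds; "effort": joint torques, N m; "tcp_pos": TCP position; "tcp_rot": TCP orientation; "wrist_force": force on the tool from outside, world axes, zero at the start; "wrist_torque": the same for the moment, N m; "gripper_width": opening from 0.0 (shut) to 1.0 (fully open); "grasp_force": force on a finger pad.
Only numpy, scipy, OpenCV 4.12 (cv2) and the standard library are available. Lean on these libraries where they do the work, as an engineer would, in place of code of your own. Each camera call takes 0.05 s, during which the arm holds its last target. There are 200 camera calls.

## Working session

There is one attempt and no reset: what is moved stays moved. The work goes in short steps, Python scripts to look and compute and a shell command to move; the robot and the scene stay as the last step left them, time stands still between calls to the robot, and variables do not carry over. Pictures are saved under pics/ and viewed, at most 14 in all, crops included, and the job is handed in when it is done.

```bash
mkdir -p pics
python3 - <<'E'
from bench import *
import cv2
o=get_obs();print(o['clock'],o['tcp_pos'],o['tcp_rot'],o['gripper_width'])
for n in ["scene","top"]:
    p=camera_params(n);print(n,p)
    cv2.imwrite(f"pics/{n}0.png",grab_frame(n)[:,:,::-1])
E
```

```text
0.0 [0.22695006 0.60852882 0.23865297] [-6.63376853e-05  1.77481937e-01  9.84123675e-01 -8.65750397e-04] 0.9996013358036646
scene {'intrinsics': array([[624.80814293,   0.        , 314.5314693 ],
       [  0.        , 624.80814293, 243.0373103 ],
       [  0.        ,   0.        ,   1.        ]]), 'dist_coeffs': array([-0.11811863,  0.        ,  0.        ,  0.        ,  0.        ]), 'eye': array([-0.65581664,  0.52121588,  0.85644793]), 'rotation': array([ 0.27295981, -0.46752648,  0.73539106, -0.40756829])}
top {'intrinsics': array([[449.39012164,   0.        , 316.92463936],
       [  0.        , 449.39012164, 239.21600677],
       [  0.        ,   0.        ,   1.        ]]), 'dist_coeffs': array([-0.02811717,  0.        ,  0.        ,  0.        ,  0.        ]), 'eye': array([0.41166542, 0.0085745 , 1.11531981]), 'rotation': array([-0.0355909 ,  0.70935848, -0.70279956,  0.04020702])}
```

View pics/top0.png

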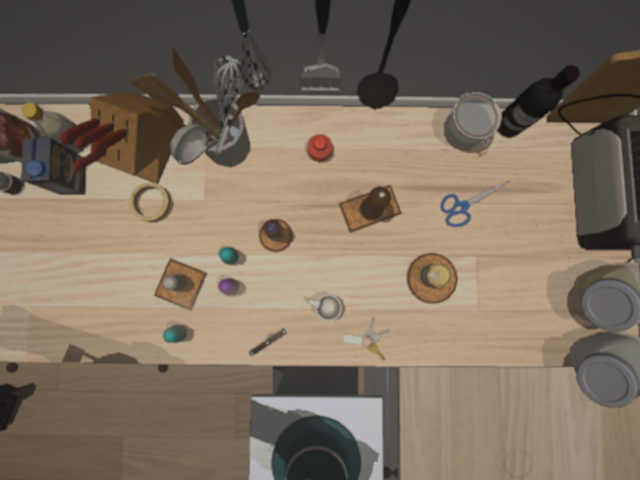

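View pics/scene0.png

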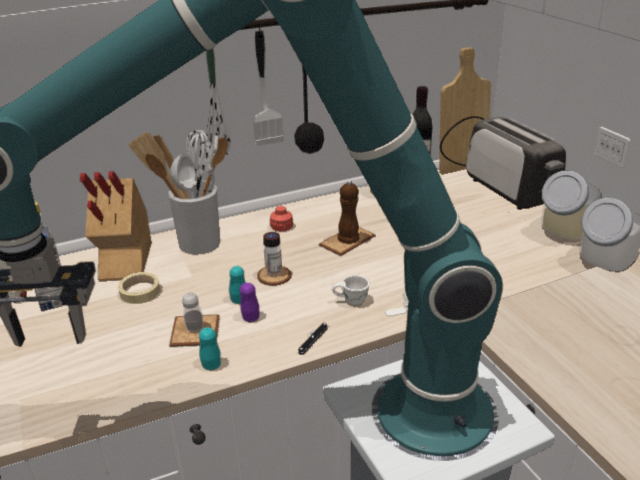

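Top view: mill on the oblong at (370,208), jar on the small round (275,235), salt on the square (181,284), tin on the large round (432,278). The cup is at (328,306) and the timer at (320,148). The look-alikes are at (228,255), (229,286) and (175,333). The scene view agrees. I'll now measure.

```bash
cat > h.py <<'E'
from bench import *
import numpy as np, cv2
from scipy.spatial.transform import Rotation as R
def rot(p):
    r=np.asarray(p['rotation'])
    return r if r.ndim==2 else R.from_quat(r,scalar_first=True).as_matrix()
def ray(p,uv,z):
    "pixels -> world points on plane z"
    n=cv2.undistortPoints(np.float64(uv).reshape(-1,1,2),p['intrinsics'],p['dist_coeffs'])[:,0]
    d=np.c_[n,np.ones(len(n))]@rot(p).T
    return p['eye']+d*((z-p['eye'][2])/d[:,2])[:,None]
def proj(p,X):
    Rm=rot(p).T
    return cv2.projectPoints(np.float64(X).reshape(-1,1,3),cv2.Rodrigues(Rm)[0],-Rm@p['eye'],p['intrinsics'],p['dist_coeffs'])[0][:,0]
def ortho(img,p,z,x0,x1,y0,y1,s):
    "rectified view of plane z: rows go down x1->x0, columns y1->y0, s px per m"
    X,Y=np.meshgrid(np.arange(x1,x0,-1/s),np.arange(y1,y0,-1/s),indexing='ij')
    uv=proj(p,np.stack([X,Y,0*X+z],-1).reshape(-1,3)).astype(np.float32).reshape(X.shape+(2,))
    return cv2.remap(img,uv,None,cv2.INTER_LINEAR)
E
python3 - <<'E'
from h import *
im=cv2.imread('pics/top0.png');p=camera_params('top')
print(ray(p,[[370,208],[275,235],[181,284],[432,278],[328,306],[320,148]],0.008).round(3))
o=ortho(im,p,.008,.30,.65,-.37,.43,1000)
cv2.imwrite('pics/ortho0.png',o)
h=cv2.cvtColor(o,cv2.COLOR_BGR2HSV)
m=((h[...,2]<170)&(h[...,1]>90)&(h[...,0]<25)).astype(np.uint8)*255
m=cv2.morphologyEx(m,cv2.MORPH_CLOSE,np.ones((15,15)))
for c in cv2.findContours(m,cv2.RETR_EXTERNAL,cv2.CHAIN_APPROX_NONE)[0]:
    if cv2.contourArea(c)<2500: continue
    (a,b),r=cv2.minEnclosingCircle(c);q=cv2.minAreaRect(c)
    f=lambda u,v:(round(.65-v/1000,4),round(.43-u/1000,4))
    print('circ',f(a,b),round(2*r),'rect',f(*q[0]),np.round(q[1:][0]),round(q[2]),cv2.contourArea(c))
    cv2.drawContours(o,[c],-1,(0,255,0),1)
cv2.imwrite('pics/ortho0c.png',o)
E
```

```text
[[ 0.611 -0.13   0.008]
 [ 0.54   0.106  0.008]
 [ 0.417  0.334  0.008]
 [ 0.438 -0.283  0.008]
 [ 0.367 -0.027  0.008]
 [ 0.764 -0.004  0.008]]
circ (0.4184, 0.3372) 133 rect (0.418, 0.3373) [98. 96.] 21 8942.0
circ (0.4385, -0.2825) 123 rect (0.4388, -0.2823) [121. 122.] 45 11522.0
circ (0.5409, 0.1054) 82 rect (0.5402, 0.1056) [79. 80.] 79 4959.5
circ (0.611, -0.1295) 156 rect (0.6137, -0.1291) [ 84. 142.] 69 9768.5
```

View pics/ortho0c.png

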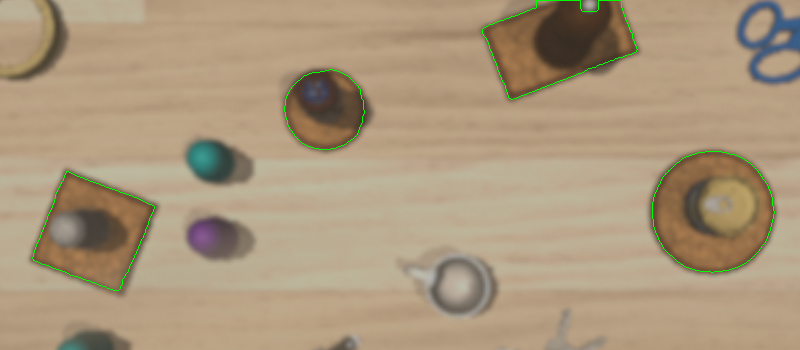

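Contours fit the square, both rounds and part of the oblong (its corners are at (483,29), (510,100), (637,52)). Next: the full oblong, and the objects at their top heights.

Run:
```python
from h import *
im=cv2.imread('pics/top0.png');p=camera_params('top')
c=ray(p,[[340,209],[350,230],[401,214]],.008)  # rough check only
o=ortho(im,p,.008,.52,.72,-.25,0,1000);h=cv2.cvtColor(o,cv2.COLOR_BGR2HSV)
m=((h[...,2]<170)&(h[...,1]>90)&(h[...,0]<25)).astype(np.uint8)*255
k=max(cv2.findContours(m,cv2.RETR_EXTERNAL,cv2.CHAIN_APPROX_NONE)[0],key=cv2.contourArea)
e=cv2.approxPolyDP(k,8,True)[:,0];print('oblong poly',[(round(.72-v/1000,3),round(-u/1000,3)) for u,v in e])
tiles=[]
for n,z,x,y in [('tin',.08,.438,-.283),('jar',.113,.54,.106),('salt',.098,.417,.334),('knob',.178,.60,-.13),('turq1',.09,.5,.22),('purple',.09,.42,.22),('turq2',.09,.3,.34)]:
    s=2500;o=ortho(im,p,z,x-.06,x+.06,y-.06,y+.06,s)
    for i in range(0,300,25): cv2.line(o,(i,0),(i,4 if i%50 else 10),(0,0,255),1);cv2.line(o,(0,i),(4 if i%50 else 10,i),(0,0,255),1)
    cv2.putText(o,n,(10,290),0,.5,(0,0,255),1);tiles.append(cv2.resize(o,(200,200)) if 0 else o)
    print(n,z,x,y)
z0=np.zeros_like(tiles[0]);T=tiles+[z0]
M=np.vstack([np.hstack(T[:4]),np.hstack(T[4:])]);cv2.imwrite('pics/tiles.png',cv2.resize(M,(800,400),interpolation=cv2.INTER_AREA))
```

```text
oblong poly [(np.float64(0.67), np.float64(-0.18)), (np.float64(0.621), np.float64(-0.052)), (np.float64(0.552), np.float64(-0.079)), (np.float64(0.599), np.float64(-0.206))]
tin 0.08 0.438 -0.283
jar 0.113 0.54 0.106
salt 0.098 0.417 0.334
knob 0.178 0.6 -0.13
turq1 0.09 0.5 0.22
purple 0.09 0.42 0.22
turq2 0.09 0.3 0.34Traceback (most recent call last):
  File "<stdin>", line 15, in <module>
    return _nx.concatenate(arrs, 1, dtype=dtype, casting=casting)
           ~~~~~~~~~~~~~~~^^^^^^^^^^^^^^^^^^^^^^^^^^^^^^^^^^^^^^^
ValueError: all the input array dimensions except for the concatenation axis must match exactly, but along dimension 0, the array at index 0 has size 300 and the array at index 1 has size 301
```

Run:
```python
from h import *
im=cv2.imread('pics/top0.png');p=camera_params('top')
T=[]
for n,z,x,y in [('tin',.08,.438,-.283),('jar',.113,.54,.106),('salt',.098,.417,.334),('knob',.178,.60,-.13),('turq1',.09,.5,.22),('purple',.09,.42,.22),('turq2',.09,.3,.34),('timer',.059,.76,0)]:
    o=cv2.resize(ortho(im,p,z,x-.05,x+.05,y-.05,y+.05,2000)[:200,:200],(200,200))
    for i in range(0,200,20): cv2.line(o,(i,0),(i,8 if i==100 else 4),(0,0,255),1);cv2.line(o,(0,i),(8 if i==100 else 4,i),(0,0,255),1)
    cv2.circle(o,(100,100),1,(0,255,0),-1)
    cv2.putText(o,n,(10,190),0,.5,(0,0,255),1);T.append(o)
cv2.imwrite('pics/tiles.png',cv2.resize(np.vstack([np.hstack(T[:4]),np.hstack(T[4:])]),(800,400)))
```

```text
(no output)
```

View pics/tiles.png

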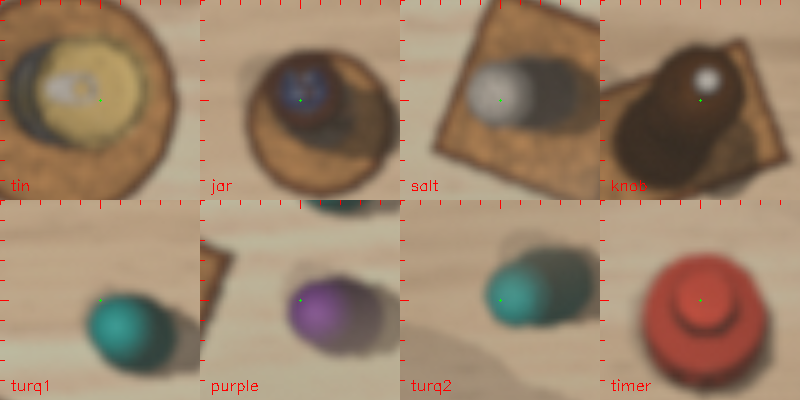

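The tops lie near the coaster centres, with sizes as given. World positions (x,y):
- Salt (.420,.335), jar (.544,.1045), tin (.4415,-.2785), mill (.610,-.1335)
- Square (.418,.337), small round (.541,.1055), oblong (.6105,-.129), large round (.4385,-.2825)

First I'll set the salt aside at (.46,-.10).

```bash
python3 -m pendant '[[-1,0.03,-0.04,-0.01,0,0,0],[-1,0.06,-0.08,-0.02,0,0,0],[-1,0.085,-0.12,-0.03,0,0,0],[-1,0.11,-0.155,-0.04,0,0,0],[-1,0.135,-0.19,-0.05,0,0,0],[-1,0.155,-0.22,-0.06,0,0,0],[-1,0.175,-0.25,-0.06,0,0,0],[-1,0.193,-0.274,-0.06,0,0,0],[-1,0.193,-0.274,-0.06,0,0,0],[-1,0.193,-0.274,-0.06,0,0,0]]'
python3 - <<'E'
from h import *
p=camera_params('wrist');f=grab_frame('wrist')
cv2.imwrite('pics/w1.png',f[:,:,::-1])
print(get_obs()['tcp_pos'],p['eye'],proj(p,[[.42,.335,.098],[.418,.337,.008],[.418,.337,.05]]))
E
```

```text
clock: 0.93
tcp_pos: [0.4222, 0.3315, 0.1793]
tcp_rot: [0.0, 0.181, 0.983, -0.001]
wrist_force: [-0.6, 0.4, -0.7]
gripper_width: 1.0
grasp_force: 0.0
[0.42061173 0.33408537 0.17944862] [0.3467936  0.35954035 0.32382608] [[325.91152861 258.69597895]
 [325.9569274  225.27921148]
 [326.59819594 236.96353595]]
```

View pics/w1.png

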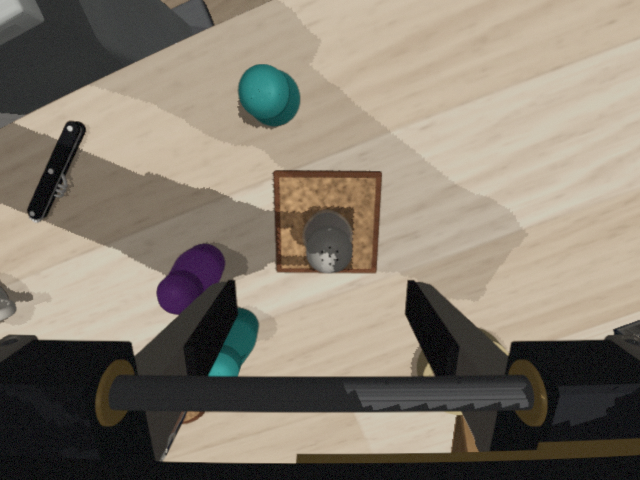

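The wrist view shows the salt cap at about (329,255) and the square coaster centred at (327,222). Both are within 3–4 px of my prediction. Descend and grip.

```bash
python3 -m pendant '[[-1,-0.002,0,-0.03,0,0,0],[-1,-0.002,0,-0.06,0,0,0],[-1,-0.002,0,-0.09,0,0,0],[-1,-0.002,0,-0.115,0,0,0],[-1,-0.002,0,-0.125,0,0,0],[-1,-0.002,0,-0.125,0,0,0],[1,-0.002,0,-0.125,0,0,0],[1,-0.002,0,-0.125,0,0,0],[1,-0.002,0,-0.125,0,0,0],[1,-0.002,0,-0.125,0,0,0]]'
python3 -m pendant '[[1,0,0,0,0,0,0],[1,0,0,0,0,0,0],[1,0,0,0,0,0,0],[1,0,0,0,0,0,0],[1,0,0,0.01,0,0,0],[1,0,0,0.03,0,0,0],[1,0,0,0.06,0,0,0],[1,0,0,0.09,0,0,0],[1,0,0,0.11,0,0,0],[1,0,0,0.12,0,0,0]]'
```

```text
clock: 1.82
tcp_pos: [0.4187, 0.3359, 0.056]
tcp_rot: [0.001, 0.177, 0.984, 0.001]
wrist_force: [0.1, -0.1, -0.4]
gripper_width: 0.734
grasp_force: 0.0
clock: 2.65
tcp_pos: [0.419, 0.3358, 0.1779]
tcp_rot: [0.001, 0.178, 0.984, 0.002]
wrist_force: [0.5, 0.4, -1.2]
gripper_width: 0.446
grasp_force: 30.0
```

```bash
python3 -m pendant '[[1,0.002,-0.015,0,0,0,0],[1,0.004,-0.04,0,0,0,0],[1,0.006,-0.07,0,0,0,0],[1,0.01,-0.1,0,0,0,0],[1,0.014,-0.13,0,0,0,0],[1,0.018,-0.16,0,0,0,0],[1,0.02,-0.19,0,0,0,0],[1,0.022,-0.22,0,0,0,0],[1,0.024,-0.25,0,0,0,0],[1,0.027,-0.28,0,0,0,0]]'
python3 -m pendant '[[1,0.003,-0.03,0,0,0,0],[1,0.006,-0.06,0,0,0,0],[1,0.009,-0.09,0,0,0,0],[1,0.012,-0.12,0,0,0,0],[1,0.014,-0.14,0,0,0,0],[1,0.015,-0.15,0,0,0,0],[1,0.015,-0.155,0,0,0,0],[1,0.015,-0.155,-0.01,0,0,0],[1,0.015,-0.155,-0.03,0,0,0],[1,0.015,-0.155,-0.055,0,0,0]]'
python3 -m pendant '[[1,0,0,-0.025,0,0,0],[1,0,0,-0.045,0,0,0],[1,0,0,-0.06,0,0,0],[1,0,0,-0.068,0,0,0],[1,0,0,-0.071,0,0,0],[1,0,0,-0.072,0,0,0],[1,0,0,-0.072,0,0,0],[1,0,0,-0.072,0,0,0]]'
```

```text
clock: 3.48
tcp_pos: [0.4431, 0.0522, 0.1731]
tcp_rot: [-0.002, 0.178, 0.984, -0.001]
wrist_force: [0.7, 0.1, -1.7]
gripper_width: 0.445
grasp_force: 30.0
clock: 4.32
tcp_pos: [0.4606, -0.0984, 0.1191]
tcp_rot: [0.001, 0.176, 0.984, 0.001]
wrist_force: [0.5, 0.4, -1.2]
gripper_width: 0.447
grasp_force: 30.0
clock: 4.98
tcp_pos: [0.4606, -0.0998, 0.0482]
tcp_rot: [0.001, 0.177, 0.984, 0.0]
wrist_force: [0.3, -0.6, -0.4]
gripper_width: 0.443
grasp_force: 30.0
```

```bash
python3 -m pendant '[[-1,0,0,0,0,0,0],[-1,0,0,0,0,0,0],[-1,0,0,0,0,0,0],[-1,0,0,0,0,0,0],[-1,0,0,0,0,0,0],[-1,0,0,0.02,0,0,0],[-1,0,0,0.05,0,0,0],[-1,0,0,0.085,0,0,0],[-1,0,0,0.115,0,0,0],[-1,0,0,0.12,0,0,0]]'
python3 -m pendant '[[-1,-0.002,-0.03,0,0,0,0],[-1,-0.006,-0.06,0,0,0,0],[-1,-0.01,-0.09,0,0,0,0],[-1,-0.014,-0.12,0,0,0,0],[-1,-0.016,-0.15,0,0,0,0],[-1,-0.018,-0.17,0,0,0,0],[-1,-0.0185,-0.178,0,0,0,0],[-1,-0.0185,-0.178,0,0,0,0],[-1,-0.0185,-0.178,0,0,0,0]]'
python3 - <<'E'
from h import *
p=camera_params('wrist');f=grab_frame('wrist')[:,:,::-1].copy()
q=proj(p,[[.4415,-.2785,.08],[.4385,-.2825,.008]]);print(get_obs()['tcp_pos'],q)
for a in q: cv2.drawMarker(f,tuple(int(v) for v in a),(0,0,255),0,14)
cv2.imwrite('pics/w2.png',f)
E
```

```text
clock: 5.82
tcp_pos: [0.4628, -0.1006, 0.1721]
tcp_rot: [0.004, 0.178, 0.984, 0.001]
wrist_force: [0.2, -0.2, 0.7]
gripper_width: 1.002
grasp_force: 0.0
clock: 6.57
tcp_pos: [0.4414, -0.2769, 0.167]
tcp_rot: [-0.001, 0.177, 0.984, 0.0]
wrist_force: [0.3, 1.3, -0.7]
gripper_width: 0.998
grasp_force: 0.0
[ 0.44170853 -0.2762782   0.16708875] [[319.98414118 261.61270924]
 [314.88614299 234.19609261]]
```

View pics/w2.png

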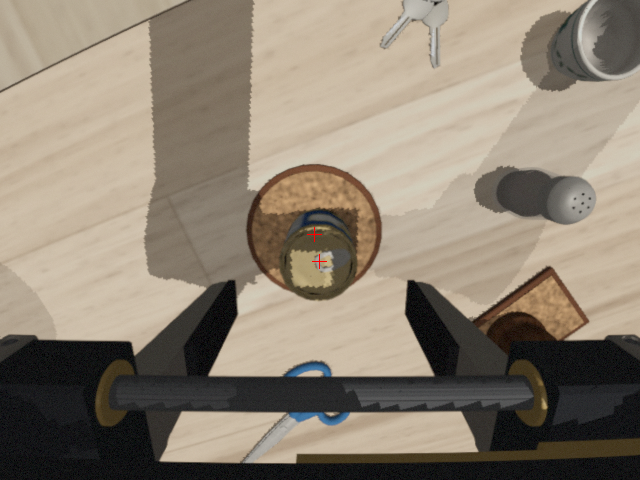

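Salt stands upright at (570,200). The tin's top is at (319,264) and its coaster is at (314,231), as predicted. Take the tin to the square.

```bash
python3 -m pendant '[[-1,0,0,-0.03,0,0,0],[-1,0,0,-0.06,0,0,0],[-1,0,0,-0.09,0,0,0],[-1,0,0,-0.107,0,0,0],[-1,0,0,-0.113,0,0,0],[-1,0,0,-0.113,0,0,0],[1,0,0,-0.113,0,0,0],[1,0,0,-0.113,0,0,0],[1,0,0,-0.113,0,0,0],[1,0,0,-0.113,0,0,0]]'
python3 -m pendant '[[1,0,0,0,0,0,0],[1,0,0,0,0,0,0],[1,0,0,0,0,0,0],[1,0,0,0,0,0,0],[1,0,0,0.01,0,0,0],[1,0,0,0.03,0,0,0],[1,0,0,0.06,0,0,0],[1,0,0,0.09,0,0,0],[1,0,0,0.11,0,0,0],[1,0,0,0.12,0,0,0]]'
python3 -m pendant '[[1,0,0.015,0,0,0,0],[1,0,0.04,0,0,0,0],[1,0,0.07,0,0,0,0],[1,0,0.1,0,0,0,0],[1,0,0.13,0,0,0,0],[1,0,0.16,0,0,0,0],[1,0,0.19,0,0,0,0],[1,0,0.22,0,0,0,0],[1,0,0.25,0,0,0,0],[1,0,0.28,0,0,0,0]]'
python3 -m pendant '[[1,-0.003,0.03,0,0,0,0],[1,-0.006,0.06,0,0,0,0],[1,-0.009,0.09,0,0,0,0],[1,-0.012,0.12,0,0,0,0],[1,-0.015,0.15,0,0,0,0],[1,-0.018,0.18,0,0,0,0],[1,-0.02,0.21,0,0,0,0],[1,-0.0245,0.24,0,0,0,0],[1,-0.0245,0.27,0,0,0,0],[1,-0.0245,0.3,0,0,0,0]]'
python3 -m pendant '[[1,0,0.02,0,0,0,0],[1,0,0.03,0,0,0,0],[1,0,0.0355,0,0,0,0],[1,0,0.0355,-0.01,0,0,0],[1,0,0.0355,-0.03,0,0,0],[1,0,0.0355,-0.06,0,0,0],[1,0,0.0355,-0.085,0,0,0],[1,0,0.0355,-0.095,0,0,0],[1,0,0.0355,-0.095,0,0,0],[1,0,0.0355,-0.095,0,0,0]]'
```

```text
clock: 7.45
tcp_pos: [0.4423, -0.2781, 0.0557]
tcp_rot: [0.001, 0.177, 0.984, -0.0]
wrist_force: [0.0, -0.2, -0.3]
gripper_width: 0.736
grasp_force: 0.0
clock: 8.28
tcp_pos: [0.4424, -0.2785, 0.1775]
tcp_rot: [0.002, 0.178, 0.984, -0.0]
wrist_force: [-0.2, -0.0, -1.2]
gripper_width: 0.622
grasp_force: 30.0
clock: 9.12
tcp_pos: [0.4406, 0.0035, 0.1742]
tcp_rot: [-0.001, 0.178, 0.984, -0.0]
wrist_force: [0.3, 0.0, -1.6]
gripper_width: 0.619
grasp_force: 30.0
clock: 9.95
tcp_pos: [0.416, 0.3031, 0.1739]
tcp_rot: [-0.001, 0.177, 0.984, -0.001]
wrist_force: [0.7, -0.5, -2.9]
gripper_width: 0.617
grasp_force: 30.0
clock: 10.78
tcp_pos: [0.4174, 0.3364, 0.0795]
tcp_rot: [-0.0, 0.178, 0.984, -0.001]
wrist_force: [-0.3, 0.4, -2.0]
gripper_width: 0.615
grasp_force: 30.0
```

```bash
python3 -m pendant '[[1,0,0,-0.012,0,0,0],[1,0,0,-0.02,0,0,0],[1,0,0,-0.024,0,0,0],[1,0,0,-0.0245,0,0,0],[1,0,0,-0.0245,0,0,0],[-1,0,0,-0.0245,0,0,0],[-1,0,0,-0.0245,0,0,0],[-1,0,0,-0.0245,0,0,0],[-1,0,0,-0.0245,0,0,0],[-1,0,0,-0.0245,0,0,0]]'
python3 -m pendant '[[-1,0,0,0.02,0,0,0],[-1,0,0,0.05,0,0,0],[-1,0,0,0.09,0,0,0],[-1,0,0,0.12,0,0,0],[-1,0,0,0.13,0,0,0],[-1,0,0,0.13,0,0,0]]'
python3 - <<'E'
from h import *
p=camera_params('wrist');f=grab_frame('wrist')[:,:,::-1].copy()
q=proj(p,[[.417,.337,.08],[.417,.337,.008]]);print(get_obs()['tcp_pos'],q)
for a in q: cv2.drawMarker(f,tuple(int(v) for v in a),(0,0,255),0,14)
cv2.imwrite('pics/w3.png',f)
E
```

```text
clock: 11.62
tcp_pos: [0.4172, 0.3376, 0.0552]
tcp_rot: [0.0, 0.177, 0.984, 0.0]
wrist_force: [0.4, -0.4, -0.5]
gripper_width: 0.961
grasp_force: 0.0
clock: 12.12
tcp_pos: [0.4184, 0.3388, 0.1881]
tcp_rot: [0.002, 0.178, 0.984, 0.003]
wrist_force: [-0.3, -0.1, -0.4]
gripper_width: 1.003
grasp_force: 0.0
[0.41738477 0.33786943 0.18581804] [[318.38150487 250.46593344]
 [318.48925805 228.09414562]]
```

View pics/w3.png

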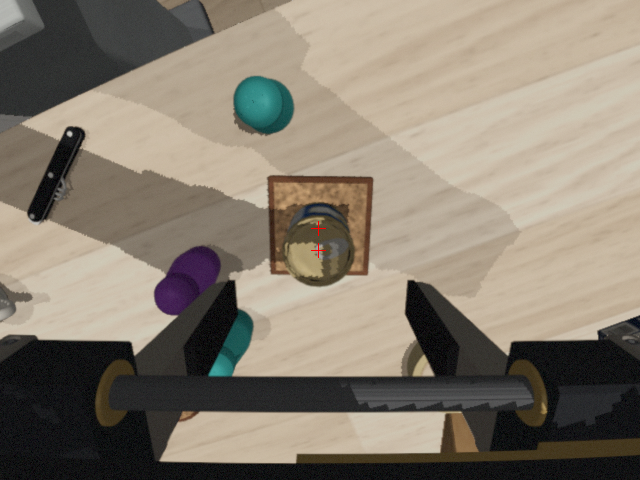

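The tin stands centred: its top is at (319,251) and the coaster centre at (320,226), as predicted. Now the mill.

```bash
python3 -m pendant '[[-1,0.005,-0.02,0.02,0,0,0],[-1,0.01,-0.05,0.035,0,0,0],[-1,0.015,-0.08,0.05,0,0,0],[-1,0.025,-0.115,0.055,0,0,0],[-1,0.035,-0.15,0.055,0,0,0],[-1,0.045,-0.185,0.055,0,0,0],[-1,0.06,-0.22,0.055,0,0,0],[-1,0.075,-0.255,0.055,0,0,0],[-1,0.09,-0.29,0.055,0,0,0],[-1,0.105,-0.32,0.055,0,0,0]]'
python3 -m pendant '[[-1,0.015,-0.03,0,0,0,0],[-1,0.03,-0.06,0,0,0,0],[-1,0.045,-0.09,0,0,0,0],[-1,0.06,-0.12,0,0,0,0],[-1,0.075,-0.14,0,0,0,0],[-1,0.085,-0.15,0,0,0,0],[-1,0.088,-0.15,0,0,0,0],[-1,0.088,-0.15,0,0,0,0],[-1,0.088,-0.15,0,0,0,0]]'
python3 - <<'E'
from h import *
p=camera_params('wrist');f=grab_frame('wrist')[:,:,::-1].copy()
q=proj(p,[[.610,-.1335,.178],[.6105,-.129,.008]]);print(get_obs()['tcp_pos'],q)
for a in q: cv2.drawMarker(f,tuple(int(v) for v in a),(0,0,255),0,14)
cv2.imwrite('pics/w4.png',f)
E
```

```text
clock: 13.0
tcp_pos: [0.5213, 0.0148, 0.2378]
tcp_rot: [-0.002, 0.178, 0.984, -0.001]
wrist_force: [1.3, 0.1, -0.5]
gripper_width: 1.0
grasp_force: 0.0
clock: 13.75
tcp_pos: [0.6091, -0.131, 0.2382]
tcp_rot: [-0.002, 0.177, 0.984, 0.0]
wrist_force: [-0.1, 0.6, 0.1]
gripper_width: 1.0
grasp_force: 0.0
[ 0.60921315 -0.13074217  0.2388173 ] [[319.0078756  277.17669707]
 [323.79553787 219.68125174]]
```

View pics/w4.png

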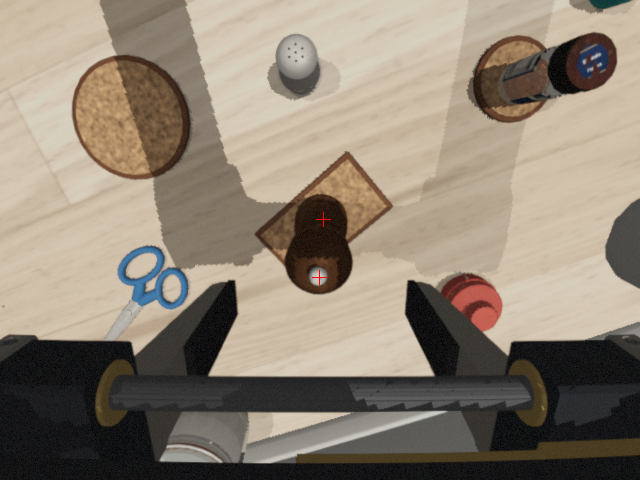

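The knob at (318,276) lies right on the prediction, and the large round is free. Grip the head and carry the mill to the large round.

```bash
python3 -m pendant '[[-1,0,0,-0.03,0,0,0],[-1,0,0,-0.06,0,0,0],[-1,0,0,-0.078,0,0,0],[-1,0,0,-0.084,0,0,0],[-1,0,0,-0.084,0,0,0],[1,0,0,-0.084,0,0,0],[1,0,0,-0.084,0,0,0],[1,0,0,-0.084,0,0,0],[1,0,0,-0.084,0,0,0],[1,0,0,-0.084,0,0,0]]'
python3 -m pendant '[[1,0,0,0,0,0,0],[1,0,0,0,0,0,0],[1,0,0,0,0,0,0],[1,0,0,0,0,0,0],[1,0,0,0.01,0,0,0],[1,0,0,0.025,0,0,0],[1,0,0,0.04,0,0,0],[1,0,0,0.05,0,0,0],[1,0,0,0.05,0,0,0]]'
python3 -m pendant '[[1,-0.01,-0.009,0,0,0,0],[1,-0.025,-0.022,0,0,0,0],[1,-0.045,-0.039,0,0,0,0],[1,-0.065,-0.056,0,0,0,0],[1,-0.085,-0.073,0,0,0,0],[1,-0.105,-0.09,0,0,0,0],[1,-0.125,-0.108,0,0,0,0],[1,-0.145,-0.125,0,0,0,0],[1,-0.16,-0.138,0,0,0,0],[1,-0.17,-0.147,0,0,0,0]]'
python3 -m pendant '[[1,-0.0025,-0.002,0,0,0,0],[1,-0.0025,-0.002,0,0,0,0],[1,-0.0025,-0.002,-0.01,0,0,0],[1,-0.0025,-0.002,-0.025,0,0,0],[1,-0.0025,-0.002,-0.04,0,0,0],[1,-0.0025,-0.002,-0.047,0,0,0],[1,-0.0025,-0.002,-0.0495,0,0,0],[1,-0.0025,-0.002,-0.0495,0,0,0],[1,-0.0025,-0.002,-0.0495,0,0,0]]'
```

```text
clock: 14.63
tcp_pos: [0.6105, -0.1325, 0.157]
tcp_rot: [0.001, 0.177, 0.984, 0.0]
wrist_force: [-0.6, -0.6, 0.1]
gripper_width: 0.66
grasp_force: 0.0
clock: 15.38
tcp_pos: [0.6112, -0.1327, 0.2086]
tcp_rot: [0.002, 0.177, 0.984, 0.0]
wrist_force: [0.4, -1.2, -2.9]
gripper_width: 0.512
grasp_force: 30.0
clock: 16.22
tcp_pos: [0.4365, -0.2811, 0.2052]
tcp_rot: [-0.001, 0.179, 0.984, 0.0]
wrist_force: [0.4, -0.3, -2.7]
gripper_width: 0.51
grasp_force: 30.0
clock: 16.97
tcp_pos: [0.4385, -0.2806, 0.1564]
tcp_rot: [0.0, 0.177, 0.984, 0.0]
wrist_force: [-1.1, 1.7, -0.3]
gripper_width: 0.51
grasp_force: 30.0
```

```bash
python3 -m pendant '[[-1,0,0,0,0,0,0],[-1,0,0,0,0,0,0],[-1,0,0,0,0,0,0],[-1,0,0,0,0,0,0],[-1,0,0,0,0,0,0],[-1,0,0,0.02,0,0,0],[-1,0,0,0.05,0,0,0],[-1,0,0,0.085,0,0,0],[-1,0,0,0.09,0,0,0],[-1,0,0,0.09,0,0,0]]'
python3 - <<'E'
from h import *
p=camera_params('wrist');f=grab_frame('wrist')[:,:,::-1].copy()
q=proj(p,[[.438,-.2825,.178],[.438,-.2825,.008]]);print(get_obs()['tcp_pos'],q)
for a in q: cv2.drawMarker(f,tuple(int(v) for v in a),(0,0,255),0,14)
cv2.imwrite('pics/w5.png',f)
E
```

```text
clock: 17.8
tcp_pos: [0.4389, -0.2823, 0.2491]
tcp_rot: [0.003, 0.178, 0.984, -0.0]
wrist_force: [-0.4, 0.7, -1.1]
gripper_width: 0.999
grasp_force: 0.0
[ 0.43790965 -0.28155258  0.24725024] [[321.38912162 266.84707528]
 [321.18558914 214.66786438]]
```

View pics/w5.png

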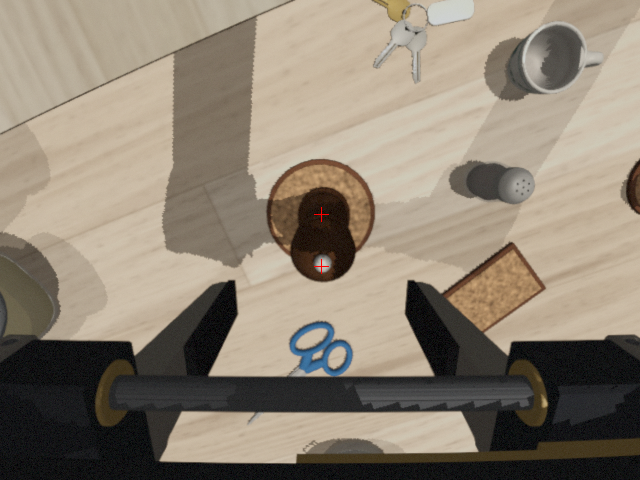

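The mill's knob is at (322,265) and the coaster centre at (321,211): centred. Now the jar.

```bash
python3 -m pendant '[[-1,0.01,0.03,0,0,0,0],[-1,0.02,0.065,0,0,0,0],[-1,0.03,0.1,0,0,0,0],[-1,0.04,0.135,-0.005,0,0,0],[-1,0.05,0.17,-0.015,0,0,0],[-1,0.06,0.205,-0.025,0,0,0],[-1,0.07,0.24,-0.035,0,0,0],[-1,0.08,0.275,-0.045,0,0,0],[-1,0.09,0.305,-0.055,0,0,0],[-1,0.1,0.335,-0.06,0,0,0]]'
python3 -m pendant '[[-1,0.003,0.025,0,0,0,0],[-1,0.006,0.04,0,0,0,0],[-1,0.0065,0.05,0,0,0,0],[-1,0.0065,0.0515,0,0,0,0],[-1,0.0065,0.0515,0,0,0,0],[-1,0.0065,0.0515,0,0,0,0]]'
python3 - <<'E'
from h import *
p=camera_params('wrist');f=grab_frame('wrist')[:,:,::-1].copy()
q=proj(p,[[.544,.1045,.113],[.541,.1055,.008]]);print(get_obs()['tcp_pos'],q)
for a in q: cv2.drawMarker(f,tuple(int(v) for v in a),(0,0,255),0,14)
cv2.imwrite('pics/w6.png',f)
E
```

```text
clock: 18.68
tcp_pos: [0.5359, 0.0553, 0.1835]
tcp_rot: [-0.002, 0.177, 0.984, -0.001]
wrist_force: [0.9, -0.8, -0.3]
gripper_width: 0.999
grasp_force: 0.0
clock: 19.18
tcp_pos: [0.5437, 0.1035, 0.1861]
tcp_rot: [-0.0, 0.178, 0.984, -0.001]
wrist_force: [0.2, -0.3, -0.2]
gripper_width: 1.001
grasp_force: 0.0
[0.54383074 0.10332154 0.18635713] [[323.83244038 267.38225182]
 [322.95645559 226.64019617]]
```

View pics/w6.png

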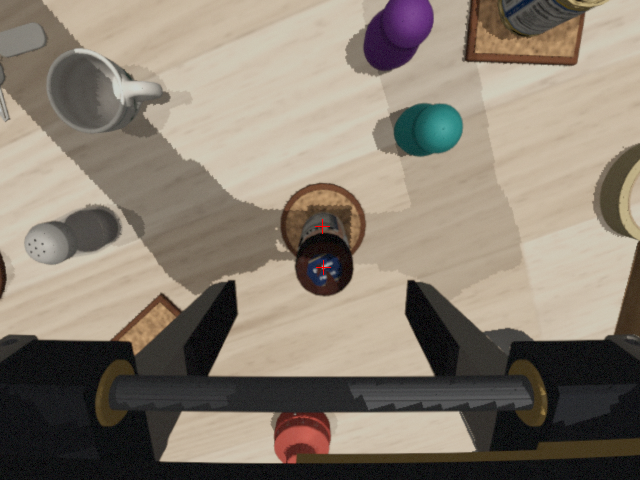

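The lid at (324,266) and coaster at (323,224) are as predicted. Take the jar to the oblong.

```bash
python3 -m pendant '[[-1,0,0,-0.03,0,0,0],[-1,0,0,-0.06,0,0,0],[-1,0,0,-0.09,0,0,0],[-1,0,0,-0.11,0,0,0],[-1,0,0,-0.1165,0,0,0],[-1,0,0,-0.1165,0,0,0],[1,0,0,-0.1165,0,0,0],[1,0,0,-0.1165,0,0,0],[1,0,0,-0.1165,0,0,0],[1,0,0,-0.1165,0,0,0]]'
python3 -m pendant '[[1,0,0,0,0,0,0],[1,0,0,0,0,0,0],[1,0,0,0,0,0,0],[1,0,0,0,0,0,0],[1,0,0,0.01,0,0,0],[1,0,0,0.025,0,0,0],[1,0,0,0.045,0,0,0],[1,0,0,0.055,0,0,0],[1,0,0,0.06,0,0,0],[1,0,0,0.06,0,0,0]]'
python3 -m pendant '[[1,0.003,-0.01,0,0,0,0],[1,0.009,-0.03,0,0,0,0],[1,0.017,-0.06,0,0,0,0],[1,0.026,-0.09,0,0,0,0],[1,0.034,-0.12,0,0,0,0],[1,0.043,-0.15,0,0,0,0],[1,0.051,-0.18,0,0,0,0],[1,0.059,-0.205,0,0,0,0],[1,0.064,-0.225,0,0,0,0],[1,0.066,-0.2335,0,0,0,0]]'
python3 -m pendant '[[1,0,0,0,0,0,0],[1,0,0,-0.01,0,0,0],[1,0,0,-0.03,0,0,0],[1,0,0,-0.045,0,0,0],[1,0,0,-0.055,0,0,0],[1,0,0,-0.059,0,0,0],[1,0,0,-0.0595,0,0,0],[1,0,0,-0.0595,0,0,0],[1,0,0,-0.0595,0,0,0]]'
```

```text
clock: 20.07
tcp_pos: [0.5449, 0.1052, 0.0714]
tcp_rot: [0.001, 0.178, 0.984, 0.001]
wrist_force: [-0.4, 0.3, -0.5]
gripper_width: 0.73
grasp_force: 0.0
clock: 20.9
tcp_pos: [0.5448, 0.1053, 0.1314]
tcp_rot: [0.001, 0.177, 0.984, 0.001]
wrist_force: [0.1, 0.3, -1.8]
gripper_width: 0.437
grasp_force: 30.0
clock: 21.73
tcp_pos: [0.6093, -0.1336, 0.1288]
tcp_rot: [-0.001, 0.18, 0.984, -0.001]
wrist_force: [0.2, -0.7, -0.6]
gripper_width: 0.44
grasp_force: 30.0
clock: 22.48
tcp_pos: [0.6101, -0.1274, 0.0705]
tcp_rot: [0.0, 0.177, 0.984, 0.0]
wrist_force: [-0.8, -0.2, -0.3]
gripper_width: 0.44
grasp_force: 30.0
```

```bash
python3 -m pendant '[[-1,0,0,0,0,0,0],[-1,0,0,0,0,0,0],[-1,0,0,0,0,0,0],[-1,0,0,0,0,0,0],[-1,0,0,0,0,0,0],[-1,0,0,0.02,0,0,0],[-1,0,0,0.055,0,0,0],[-1,0,0,0.09,0,0,0],[-1,0,0,0.115,0,0,0],[-1,0,0,0.115,0,0,0]]'
python3 - <<'E'
from h import *
p=camera_params('wrist');f=grab_frame('wrist')[:,:,::-1].copy()
q=proj(p,[[.6105,-.129,.113],[.6105,-.129,.008]]);print(get_obs()['tcp_pos'],q)
for a in q: cv2.drawMarker(f,tuple(int(v) for v in a),(0,0,255),0,14)
cv2.imwrite('pics/w7.png',f)
E
```

```text
clock: 23.32
tcp_pos: [0.6134, -0.1294, 0.1917]
tcp_rot: [0.005, 0.178, 0.984, 0.0]
wrist_force: [0.8, 0.4, -0.4]
gripper_width: 0.998
grasp_force: 0.0
[ 0.6119508  -0.12889013  0.18895585] [[320.8746734  259.67085691]
 [320.63090656 223.79393606]]
```

View pics/w7.png

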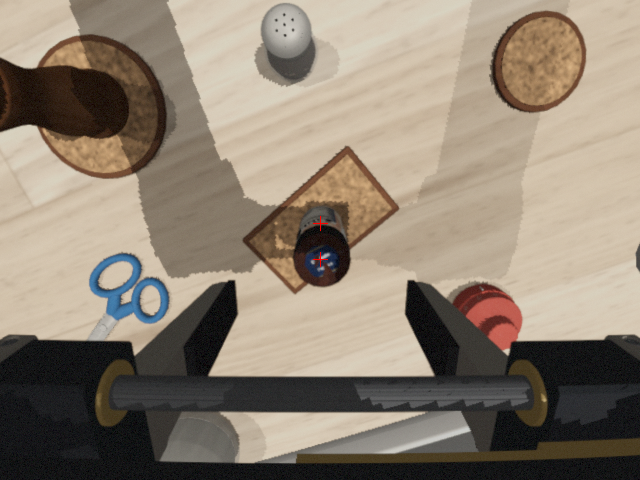

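The jar's lid is at (322,258) and the oblong's corners average (321,222): centred. Last, the salt to the small round.

```bash
python3 -m pendant '[[-1,-0.03,0.006,0,0,0,0],[-1,-0.06,0.012,0,0,0,0],[-1,-0.09,0.018,0,0,0,0],[-1,-0.12,0.024,0,0,0,0],[-1,-0.14,0.028,0,0,0,0],[-1,-0.15,0.0285,0,0,0,0],[-1,-0.15,0.0285,0,0,0,0],[-1,-0.15,0.0285,-0.02,0,0,0],[-1,-0.15,0.0285,-0.05,0,0,0],[-1,-0.15,0.0285,-0.08,0,0,0]]'
python3 -m pendant '[[-1,0,0,-0.03,0,0,0],[-1,0,0,-0.05,0,0,0],[-1,0,0,-0.058,0,0,0],[-1,0,0,-0.058,0,0,0],[1,0,0,-0.058,0,0,0],[1,0,0,-0.058,0,0,0],[1,0,0,-0.058,0,0,0],[1,0,0,-0.058,0,0,0],[1,0,0,-0.058,0,0,0],[1,0,0,-0.058,0,0,0]]'
python3 -m pendant '[[1,0,0,0,0,0,0],[1,0,0,0,0,0,0],[1,0,0,0,0,0,0],[1,0,0,0.01,0,0,0],[1,0,0,0.03,0,0,0],[1,0,0,0.055,0,0,0],[1,0,0,0.07,0,0,0],[1,0,0,0.075,0,0,0],[1,0,0,0.075,0,0,0]]'
python3 -m pendant '[[1,0.004,0.01,0,0,0,0],[1,0.012,0.03,0,0,0,0],[1,0.024,0.06,0,0,0,0],[1,0.036,0.09,0,0,0,0],[1,0.047,0.12,0,0,0,0],[1,0.059,0.15,0,0,0,0],[1,0.068,0.175,0,0,0,0],[1,0.075,0.192,0,0,0,0],[1,0.079,0.203,0,0,0,0],[1,0.0805,0.206,0,0,0,0]]'
python3 -m pendant '[[1,0,0,0,0,0,0],[1,0,0,-0.01,0,0,0],[1,0,0,-0.03,0,0,0],[1,0,0,-0.05,0,0,0],[1,0,0,-0.062,0,0,0],[1,0,0,-0.066,0,0,0],[1,0,0,-0.067,0,0,0],[1,0,0,-0.067,0,0,0],[1,0,0,-0.067,0,0,0]]'
```

```text
clock: 24.2
tcp_pos: [0.4626, -0.1004, 0.1052]
tcp_rot: [0.002, 0.177, 0.984, 0.0]
wrist_force: [0.2, 1.0, -0.5]
gripper_width: 1.001
grasp_force: 0.0
clock: 25.03
tcp_pos: [0.4605, -0.0999, 0.0483]
tcp_rot: [0.001, 0.177, 0.984, 0.0]
wrist_force: [-0.1, 0.7, -0.6]
gripper_width: 0.587
grasp_force: 0.0
clock: 25.78
tcp_pos: [0.4608, -0.1001, 0.124]
tcp_rot: [0.001, 0.178, 0.984, 0.0]
wrist_force: [0.4, -0.7, -0.8]
gripper_width: 0.448
grasp_force: 30.0
clock: 26.62
tcp_pos: [0.5401, 0.1088, 0.1212]
tcp_rot: [-0.001, 0.176, 0.984, -0.0]
wrist_force: [0.6, -0.0, -0.5]
gripper_width: 0.446
grasp_force: 30.0
clock: 27.37
tcp_pos: [0.5404, 0.1047, 0.0557]
tcp_rot: [-0.0, 0.178, 0.984, -0.0]
wrist_force: [-0.0, -0.8, 0.7]
gripper_width: 0.446
grasp_force: 30.0
```

```bash
python3 -m pendant '[[-1,0,0,0,0,0,0],[-1,0,0,0,0,0,0],[-1,0,0,0,0,0,0],[-1,0,0,0,0,0,0],[-1,0,0,0,0,0,0],[-1,0,0,0.02,0,0,0],[-1,0,0,0.055,0,0,0],[-1,0,0,0.09,0,0,0],[-1,0,0,0.125,0,0,0],[-1,0,0,0.15,0,0,0]]'
python3 -m pendant '[[-1,0,0,0,0,0,0],[-1,0,0,0,0,0,0],[-1,0,0,0,0,0,0]]'
python3 - <<'E'
from h import *
p=camera_params('wrist');f=grab_frame('wrist')[:,:,::-1].copy()
q=proj(p,[[.541,.1055,.098],[.541,.1055,.008]]);print(get_obs()['tcp_pos'],q)
for a in q: cv2.drawMarker(f,tuple(int(v) for v in a),(0,0,255),0,14)
cv2.imwrite('pics/w8.png',f);cv2.imwrite('pics/s9.png',grab_frame('scene')[:,:,::-1])
E
```

```text
clock: 28.2
tcp_pos: [0.5414, 0.1062, 0.2087]
tcp_rot: [0.001, 0.178, 0.984, 0.001]
wrist_force: [0.8, -0.2, -0.3]
gripper_width: 0.999
grasp_force: 0.0
clock: 28.45
tcp_pos: [0.54, 0.1061, 0.205]
tcp_rot: [-0.0, 0.177, 0.984, -0.0]
wrist_force: [-0.3, -0.4, -0.2]
gripper_width: 1.002
grasp_force: 0.0
[0.53965979 0.10594955 0.20430622] [[321.8363813  253.7121296 ]
 [321.65107938 226.595555  ]]
```

View pics/w8.png

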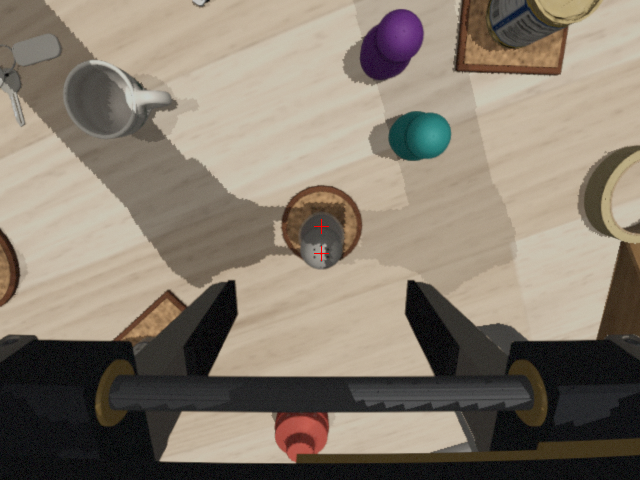

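View pics/s9.png

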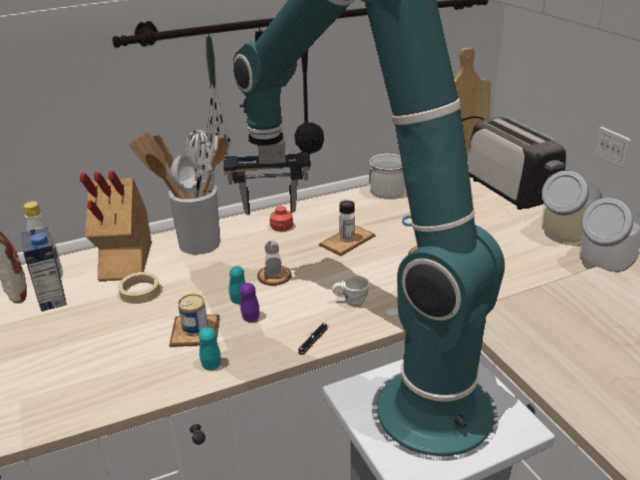

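The salt's top at (321,252) sits over the small round, centred at (321,224). The scene view shows the jar, salt and tin upright on their coasters, and the cup and timer undisturbed. The mill was checked earlier. Handing in.

```bash
python3 -c "from bench import *;print(sign_off())"
```

```text
the job is handed in; nothing more can be done
None
```

All four condiments stand upright on their own coasters, centred to within a few mm in the wrist-camera checks; the cup and timer were never touched, and the job was handed in at about 28.5 s on the robot's clock, with no verdict returned.

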